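# Free-running check of a potter's wheel

### The job

Pull the lock pin out of the potter's wheel and stand it fully home in the hole of the wooden tool block, then turn the wheelhead by hand with closed fingertips pressed gently on its top, one full turn either way, to check that it runs freely. Never press so hard that the cushioned head goes down onto its base and rubs; stop with the pin hole back above its socket, let go, and leave the pots and tools standing about alone.

Things in the scene. Friction and masses are not known exactly. Their poses are not given: they have to be found in the camera images.
- wheel_base: Steel base of a potter's bench wheel, fixed to the table; round foot 196 mm across. Origin: centre of its underside, on the wheel's axis, z up. It carries the wheelhead, a round aluminium plate 200 mm across, 12 mm thick, flat on top with nothing to hold: turn it by friction, closed fingertips pressed on top and led round the axis 55 to 65 mm from it, a whole circle in one go if wished.
- wheel_axis (a point): Point of the base on the wheel's axis, 50 mm above the table. The head's top is NOT measured: at the centre 89 to 103 mm above the table, and it leans 2 to 3 degrees in an unknown direction (2 to 3.3 mm higher or lower at 60 mm from the axis): find and follow it by feel. A stiff cushion under it gives 1 mm per 4 N pressed down; above 14 N (3.5 mm) it rubs on its base.
- wheelhead (a joint): Turn of the wheelhead, rad, counter-clockwise from above positive, counting on past a full turn: 0 at the start, 6.28 or -6.28 after one full turn. Its bearing drags with 0.2 N m and it stops when let go: fingertips 60 mm from the axis must push 3.3 N along their path, for which 5 N of pressing is about the least and 8 N is good.
- socket (a point): Mouth of the lock pin's socket, a square steel post of the base, 85 mm from the axis in the base's own -x direction, under the wheelhead's rim: hole 13.5 mm across, 20 mm deep, mouth 70 mm above the table. At the start the 15 mm pin hole near the wheelhead's rim lies above it.
- lock_pin: Loose steel pin, about 0.12 kg, standing through the wheelhead's hole in the socket and locking the wheel. Shank 11 mm across, 62 mm long, chamfered foot; on it a round grip 24 mm across, 30 mm high (92 mm in all). Origin: centre of its foot, z up the pin. Grip it from above with the TCP about 81 mm from the foot; the wheelhead's top can reach to 58 mm above the foot.
- block_hole (a point): Centre of the mouth of the hole in the top of the wooden tool block (90 x 60 x 40 mm, fixed to the table, x its long side): hole 16 mm across, 25 mm deep, mouth 40 mm above the table, 2 mm chamfer. z up.
- vase_a: Bystander, leave alone: terracotta vase, 90 mm high, 62 mm wide, on the ware board. Origin: centre of its underside.
- vase_b: Bystander, leave alone: terracotta vase, 99 mm high, 68 mm wide, on the ware board. Origin: centre of its underside.
- vase_c: Bystander, leave alone: terracotta vase, 81 mm high, 56 mm wide, on the ware board. Origin: centre of its underside.
- vase_d: Bystander, leave alone: terracotta vase, 77 mm high, 53 mm wide, on the table. Origin: centre of its underside.
- bowl: Bystander, leave alone: blue ceramic bowl, 100 mm wide, 45 mm high. Origin: centre of its underside.
- wood_rib: Bystander, leave alone: flat wooden throwing rib, 90 x 45 x 8 mm. Origin: centre of its underside.
- brush: Bystander, leave alone: wooden brush lying on the table. Origin: its middle.

How it is judged:
By the outcome, as a careful person would: the job done as asked, in the order asked, and still so for the second after the job is handed in, with the robot touching nothing.
It also fails if it takes over 72 s, if anything falls off the work surface, if the arm or the gripper's body presses on something with over 40 N, if the wrist force passes 120 N, or if a joint passes its speed limit or range.

### The arm

A 6-joint arm with a two-finger parallel gripper is mounted at the origin on the work surface. World frame = base frame: x ahead of the robot, y to its left, z up, the work surface at z = 0. Lengths are in m, angles in degrees, forces in N, time in s.
With the tool pointing down it reaches from about 0.35 to 0.875 m from the base axis. Payload 4.2 kg.
Tool frame: the origin (TCP) lies between the finger pads, 19 mm behind the fingertips; this is the grasp point; z points along the fingers, y is the line along which they close (so a half turn about z gives the same grasp; the last joint's range is limited). The gripper opens to 87 mm and grips with 3 to 60 N. Pads are 19 mm wide; open, the fingers measure 117 mm over their backs; the gripper's body (75 mm by 190 mm) begins 51 mm behind the grasp point.
Start: joints at [84.145, 22.042, 0.453, 0, -68.411, -14.817], TCP at [0.221, 0.585, 0.241] pointing down, gripper open.
Joint ranges: [-179.83, 179.83], [-69.29, 118.12], [-61.27, 80.66], [-181.25, 117.63], [-171.15, -9.14], [-177.46, 177.46]. Speed limits (degrees/s): [159.86, 159.86, 180, 180, 180, 180].

### API

Orientations are given as a 3x3 rotation matrix whose columns are the frame's x, y, z axes.
In Python, from station import sense, capture, finish_job, silhouettes, landmark_of gives the robot as it stands.
- The arm moves only by the tool step_arm, never from a script. Its arguments are lists of equal length, an entry for each row: "linear": the shift along the tool's x, y, z in mm, a list of three; "delta_rot": the turn, a rotation vector about the tool's x, y, z in rad, a list of three; "grip": the finger opening in mm, from 0 to 87. A call has 1 to 10 rows; each row shifts and turns the commanded pose from where the row before left it, along the tool's axes as they then stand; what a row does not reach is not made up. A row lasts 1/8 s, in which the tool goes at most 62.5 mm and 10.7 degrees, less where a joint would pass 70% of its speed; a pose out of reach is approached as far as the arm can. A call with a gripper value outside its range is refused whole. The fingers move at their own pace and stop on an object; the grip force is fixed at half the most. Time passes only in rows, so rows that do not move let the fingers close. It gives the time, the measured TCP pose, the force, the opening and the grip force at its end, in the units of the state.
- sense(): the state, without advancing time (a new reading comes with each control period).
- capture(name): name is "scene" or "top"; returns a dict with "img" (400x640x3 uint8, red, green, blue), "fx", "fy", "cx", "cy" (pixels), "world_to_cam" (4x4, takes a point from world to camera coordinates). Camera axes: x right, y up, looking along -z (the intrinsics and any distortion apply to the point x, -y, -z); pixel columns grow to the right and rows downward; lengths in m; the calibration is good to about 2 mm. A picture is of the moment at which its call begins. There is no depth.
- finish_job(): hands the job in; it is judged then, once.
Trained networks look in the newest picture that a camera, given by its name, has taken for a name from the list of things; names that differ only in an ending like _2 or _b are one class to them, and where a whole thing is asked for, a point or a joint stands for the part that bears it (a point fixed in the world has none). Each returns a list of dicts, best first, with "score" (0 to 1); they miss things now and then, are a little off and sometimes report something else, mostly with a low value. They report only what shows in the picture. A call takes as long as a camera call.
- silhouettes(camera, label): "mask" (400x640 bool, what is visible of it) and "point" ([column, row] in pixels, amid what is visible of it).
- landmark_of(camera, label): "point" ([column, row] in pixels: a listed point, or the origin of a listed thing).
The state is a dict: "time_s": time; "joints": joint angles; "joint_velocities": joint speeds; "effort": joint torques, N m; "tcp_pos": TCP position; "ee_rot": TCP orientation; "wrist_force": force on the tool from outside, world axes, zero at the start; "moment": the same for the moment, N m; "gripper_width": opening from 0.0 (shut) to 1.0 (fully open); "gripper_force": force on a finger pad.
Only numpy, scipy, OpenCV 4.12 (cv2) and the standard library are available. Lean on these libraries where they do the work, as an engineer would, in place of code of your own. Each camera call takes 0.05 s, during which the arm holds its last target. There are 200 camera calls.

## Working session

There is one attempt and no reset: what is moved stays moved. The work goes in short steps, Python scripts to look and compute and a tool call to move; the robot and the scene stay as the last step left them, time stands still between calls to the robot, and variables do not carry over. Pictures are saved under pics/ and viewed, at most 10 in all, crops included, and the job is handed in when it is done.

Besides the shell and the picture viewer there is one more tool, called after "Request:" as name(argument=value, ...), one argument or row to a line, values as JSON. step_arm: Moves the arm, as the interface text tells. Its arguments: {"type":"object","properties":{"linear":{"type":"array"},"delta_rot":{"type":"array"},"grip":{"type":"array"}},"required":["linear","delta_rot","grip"]}

```bash
mkdir -p pics
cat > h.py <<'E'
import numpy as np, cv2
from station import sense, capture, finish_job, silhouettes, landmark_of
def ray(c,p):
    M=np.array(c["world_to_cam"]);R=M[:3,:3];t=M[:3,3]
    d=np.array([(p[0]-c["cx"])/c["fx"],-(p[1]-c["cy"])/c["fy"],-1.])
    return -R.T@t,R.T@d
def atz(c,p,z):
    o,d=ray(c,p);return o+d*(z-o[2])/d[2]
def proj(c,P):
    M=np.array(c["world_to_cam"]);q=M[:3,:3]@np.array(P)+M[:3,3]
    return np.array([c["cx"]+c["fx"]*q[0]/-q[2],c["cy"]-c["fy"]*q[1]/-q[2]])
def tri(a,pa,b,pb):
    A=np.zeros((3,3));v=np.zeros(3)
    for c,p in((a,pa),(b,pb)):
        o,d=ray(c,p);d/=np.linalg.norm(d);N=np.eye(3)-np.outer(d,d);A+=N;v+=N@o
    return np.linalg.solve(A,v)
E
python3 - <<'E'
from h import *
np.set_printoptions(precision=4,suppress=True)
C={n:capture(n) for n in("scene","top")}
for n,c in C.items():
    cv2.imwrite(f"pics/{n}0.png",c["img"][:,:,::-1]); print(n,c["fx"],c["cx"],[k for k in c], ray(c,(320,200)))
for l in["wheel_base","wheel_axis","socket","lock_pin","block_hole","vase_a","vase_d","bowl","wood_rib","brush"]:
    z={"wheel_axis":.05,"socket":.07,"lock_pin":.05,"block_hole":.04}.get(l,0)
    for n,c in C.items():
        for r in landmark_of(n,l)[:4]: print(l,n,round(r["score"],2),np.array(r["point"]),atz(c,r["point"],z))
for n in C:
    for r in silhouettes(n,"lock_pin")[:2]:
        ys,xs=np.nonzero(r["mask"]);print(n,r["score"],r["point"],xs.min(),xs.max(),ys.min(),ys.max())
s=sense();print(s)
E
```

```text
scene 389.14319162111514 316.52081820226056 ['img', 'fx', 'fy', 'cx', 'cy', 'world_to_cam'] (array([0.8428, 0.2599, 0.8857]), array([-0.2527, -0.4134, -0.8749]))
top 394.9603433613971 322.3411224863573 ['img', 'fx', 'fy', 'cx', 'cy', 'world_to_cam'] (array([ 0.4173, -0.1376,  1.0623]), array([ 0.164 ,  0.0219, -0.9864]))
wheel_base scene 0.88 [401.7 299.8] [0.5501 0.1573 0.    ]
wheel_base top 0.82 [221.2 212.5] [ 0.5563  0.1543 -0.    ]
wheel_axis scene 0.84 [408.1 295.6] [0.5492 0.1623 0.05  ]
wheel_axis scene 0.38 [319.7 114.7] [ 0.4689 -0.3736  0.05  ]
socket scene 0.64 [450.5 293.8] [0.475  0.2049 0.07  ]
socket top 0.86 [192.2 238.3] [0.4809 0.2042 0.07  ]
socket top 0.4 [360. 154.] [ 0.7048 -0.2176  0.07  ]
lock_pin scene 0.68 [449.5 292.6] [0.4662 0.2004 0.05  ]
lock_pin top 0.4 [199.9 238.1] [0.4829 0.1913 0.05  ]
lock_pin top 0.38 [223.8 136.3] [0.756  0.1461 0.05  ]
block_hole scene 0.72 [319.8 171.9] [ 0.5584 -0.2125  0.04  ]
block_hole top 0.72 [361.5 211.4] [ 0.5586 -0.2235  0.04  ]
vase_a scene 0.93 [263.7 204.2] [ 0.7206 -0.2171  0.    ]
vase_a scene 0.75 [277.  241.4
[... 997 characters left out ...]
top 0.6 [225.3 139.4] [0.7637 0.1554 0.    ]
scene 0.59 [457.6, 283.7] 450 466 277 292
top 0.53 [186.9, 238.2] 179 193 234 245
{'time_s': 1.2, 'joints': array([ 84.144 ,  22.0423,   0.4526,  -0.0014, -68.409 , -14.8165]), 'joint_velocities': array([-0.0197, -0.0735, -0.0503,  0.056 , -0.0619, -0.063 ]), 'effort': array([ -0.0001, -39.0475,  18.7616,   4.2245,   0.0154,  -0.    ]), 'tcp_pos': array([0.2206, 0.5848, 0.2412]), 'ee_rot': array([[ 0.9356, -0.353 , -0.    ],
       [-0.353 , -0.9356,  0.    ],
       [-0.    , -0.    , -1.    ]]), 'wrist_force': array([0.1912, 0.3838, 0.4878]), 'moment': array([-0.071 , -0.0282,  0.0127]), 'gripper_force': 0.0, 'gripper_width': 0.9993897571384361}
```

```bash
python3 -c "
import cv2,numpy as np
a=cv2.imread('pics/scene0.png');b=cv2.imread('pics/top0.png')
cv2.imwrite('pics/both0.png',cv2.resize(np.vstack([a,b]),(480,600),interpolation=cv2.INTER_AREA))"
```

```text
(no output)
```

View pics/top0.png

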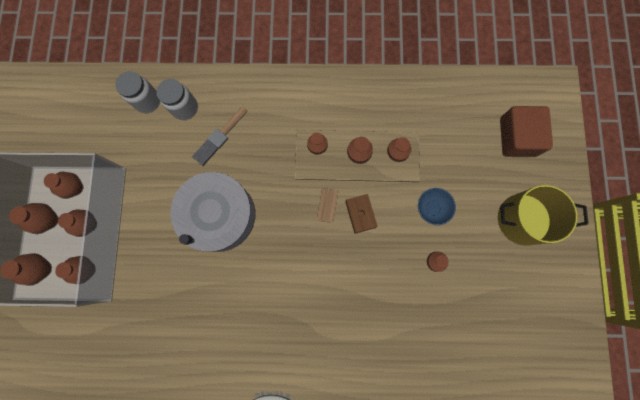

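View pics/scene0.png

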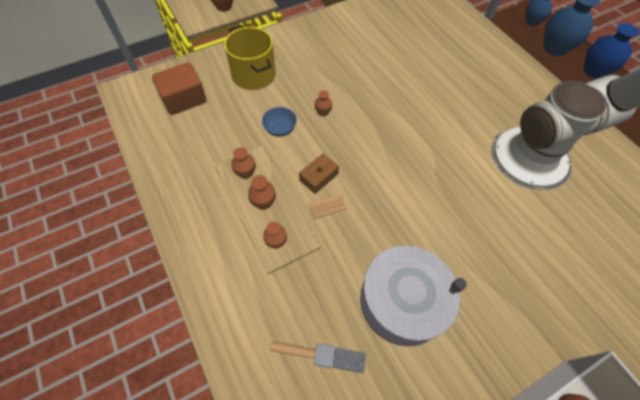

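The top view shows the pin's dark grip at (186,239), the wheel around (211,211) and the block hole at (362,211). In the scene view the pin is at (458,285) and the hole at (319,171). Next I refine these by triangulation.

Run:
```python
from h import *
np.set_printoptions(precision=4,suppress=True)
a,b=capture("scene"),capture("top")
P={}
for n,c in(("scene",a),("top",b)):
    r=silhouettes(n,"lock_pin")[0]; m=r["mask"]; ys,xs=np.nonzero(m);P[n]=(xs.mean(),ys.mean());print(n,P[n],m.sum())
    for l in("wheelhead","wheel_base"):
      for r in silhouettes(n,l)[:1]:
        ct=max(cv2.findContours(r["mask"].astype(np.uint8),0,1)[0],key=len);print(l,n,r["score"],cv2.fitEllipse(ct),r["mask"].sum())
print("pin",tri(a,P["scene"],b,P["top"]), atz(a,P["scene"],.127),atz(b,P["top"],.127))
for n,c,p0 in(("scene",a,(319.5,171)),("top",b,(361.5,211.4))):
    g=cv2.cvtColor(c["img"],7).astype(float); x,y=map(int,p0); w=g[y-7:y+8,x-7:x+8]
    k=np.clip(np.percentile(w,30)*.8-w,0,None); yy,xx=np.mgrid[y-7:y+8,x-7:x+8]
    q=((k*xx).sum()/k.sum(),(k*yy).sum()/k.sum());P[n+"h"]=q;print(n,"hole",q,atz(c,q,.04))
print(tri(a,P["sceneh"],b,P["toph"]))
c1=a["img"][150:190,295:345];c2=b["img"][190:230,337:387]; c3=b["img"][170:260,160:260]; c4=a["img"][240:345,355:475]
cv2.imwrite("pics/crops.png",np.vstack([np.hstack([cv2.resize(c,(350,280),interpolation=cv2.INTER_CUBIC) for c in q]) for q in((c1,c2),(c3,c4))])[:,:,::-1])
```

```text
Traceback (most recent call last):
IndexError: list index out of range
```

```bash
cat > m.py <<'E'
from h import *
np.set_printoptions(precision=4,suppress=True)
def dark(c,p0,h):
    g=cv2.cvtColor(c["img"],7).astype(float); x,y=map(int,p0); w=g[y-h:y+h+1,x-h:x+h+1]
    t=(np.percentile(w,3)+np.percentile(w,60))/2
    n,lab,st,cen=cv2.connectedComponentsWithStats((w<t).astype(np.uint8))
    i=1+np.argmax(st[1:,4]-10*np.hypot(*(cen[1:]-h).T)); return cen[i]+[x-h,y-h],st[i]
E
python3 - <<'E'
from m import *
a,b=capture("scene"),capture("top")
P={}
for n,c,p,h in(("scene",a,(458,284),11),("top",b,(186,239),10)):
    P[n],st=dark(c,p,h);print(n,P[n],st)
print("pin",tri(a,P["scene"],b,P["top"]), atz(a,P["scene"],.127),atz(b,P["top"],.127))
for n,c,p0 in(("scene",a,(319.5,171)),("top",b,(361.5,211.4))):
    P[n],st=dark(c,p0,5);print(n,"hole",P[n],st,atz(c,P[n],.04))
print(tri(a,P["scene"],b,P["top"]))
for n,c in(("scene",a),("top",b)):
    for l in("wheelhead","wheel_base"):
      for r in silhouettes(n,l)[:1]:
        ct=max(cv2.findContours(r["mask"].astype(np.uint8),0,1)[0],key=len);print(l,n,r["score"],cv2.fitEllipse(ct),r["mask"].sum())
c1=a["img"][150:190,295:345];c2=b["img"][190:230,337:387]; c3=b["img"][170:260,160:260]; c4=a["img"][240:345,355:475]
cv2.imwrite("pics/crops.png",np.vstack([np.hstack([cv2.resize(c,(350,280),interpolation=cv2.INTER_CUBIC) for c in q]) for q in((c1,c2),(c3,c4))])[:,:,::-1])
E
```

```text
scene [457.491  285.4311] [  3   5  16  15 167]
top [185.8246 239.2018] [  3   6  15  10 114]
pin [0.4752 0.2017 0.1215] [0.4777 0.2021 0.127 ] [0.4749 0.1996 0.127 ]
scene hole [318.75 169.4 ] [ 2  2  6  4 20] [ 0.557  -0.2206  0.04  ]
top hole [362.1429 211.2143] [ 3  4  6  5 14] [ 0.5591 -0.2252  0.04  ]
[ 0.5577 -0.2238  0.0376]
wheelhead scene 0.73 ((410.53271484375, 292.55108642578125), (87.93830871582031, 101.16653442382812), 138.30960083007812) 7115
wheel_base scene 0.84 ((408.23382568359375, 295.46783447265625), (97.10651397705078, 100.86821746826172), 158.92092895507812) 7826
wheelhead top 0.64 ((210.8515625, 210.84144592285156), (77.41483306884766, 78.92789459228516), 96.18152618408203) 4892
wheel_base top 0.55 ((212.82833862304688, 211.77784729003906), (77.95720672607422, 84.53047943115234), 113.0843734741211) 5270
```

View pics/crops.png

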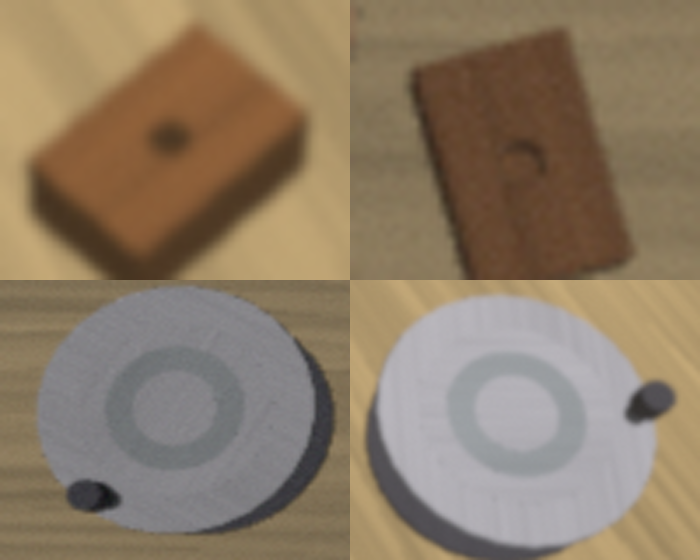

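The crops show the hole at about (319.1,169.6) in the scene view and (361,212.6) in the top view, which puts it at about (0.556,-0.222). The pin grip is at about (0.476,0.201). I'll move above the pin.

Request:
step_arm(
  linear=[
    [20,14,-20],
    [38,27,0],
    [40,29,0],
    [40,29,0],
    [40,29,0],
    [40,29,0],
    [40,29,0],
    [40,29,0],
    [40,29,0],
    [36,25,0],
  ],
  delta_rot=[
    [0,0,0],
    [0,0,0],
    [0,0,0],
    [0,0,0],
    [0,0,0],
    [0,0,0],
    [0,0,0],
    [0,0,0],
    [0,0,0],
    [0,0,0],
  ],
  grip=[87,87,87,87,87,87,87,87,87,87],
)

```text
time_s: 2.9
tcp_pos: [0.4764, 0.1986, 0.2629]
ee_rot: [[0.935, -0.354, 0.002], [-0.354, -0.935, 0.001], [0.002, -0.002, -1.0]]
wrist_force: [0.7, 0.2, 0.5]
gripper_width: 1.001
gripper_force: 0.0
```

Run:
```python
from m import *
a,b=capture("scene"),capture("top")
s=sense();R=s["ee_rot"];print(s["tcp_pos"],R)
print("to pin, tool mm",R.T@(np.array([.476,.201,.26])-s["tcp_pos"])*1000)
for n,c,e in(("scene",a,(410.53,292.55)),("top",b,(210.85,210.84))):
    for z in(.09,.096,.102): print(n,z,atz(c,e,z))
    print(proj(c,[.476,.201,.127]))
    for l,z in(("wheel_axis",.05),("lock_pin",.05),("socket",.07),("block_hole",.04)):
        for r in landmark_of(n,l)[:2]: print(l,n,round(r["score"],2),r["point"],atz(c,r["point"],z))
```

```text
[0.4771 0.1973 0.2626] [[ 0.9337 -0.3579  0.0017]
 [-0.3579 -0.9337  0.0002]
 [ 0.0015 -0.0008 -1.    ]]
to pin, tool mm [-2.3397 -3.025   2.5994]
scene 0.09 [0.5551 0.1642 0.09  ]
scene 0.096 [0.5573 0.1649 0.096 ]
scene 0.102 [0.5595 0.1657 0.102 ]
[457.8164 284.5286]
wheel_axis scene 0.68 [408.9, 295.9] [0.5481 0.1637 0.05  ]
lock_pin scene 0.53 [444.2, 293.3] [0.4773 0.196  0.05  ]
socket scene 0.58 [448.7, 294.8] [0.4797 0.2047 0.07  ]
block_hole scene 0.69 [317.5, 169.4] [ 0.5599 -0.2221  0.04  ]
top 0.09 [0.5483 0.1557 0.09  ]
top 0.096 [0.5475 0.1539 0.096 ]
top 0.102 [0.5467 0.1521 0.102 ]
[185.2823 238.7244]
lock_pin top 0.26 [219.6, 215.5] [0.5419 0.1442 0.05  ]
socket top 0.68 [189.9, 233.8] [0.4921 0.2109 0.07  ]
block_hole top 0.92 [362.7, 210.1] [ 0.562  -0.2267  0.04  ]
```

Request:
step_arm(
  linear=[
    [-1.5,-2.5,25],
    [0,0,25],
    [0,0,25],
    [0,0,20],
    [0,0,18],
    [0,0,9],
    [0,0,5],
    [0,0,0],
  ],
  delta_rot=[
    [0,0,0],
    [0,0,0],
    [0,0,0],
    [0,0,0],
    [0,0,0],
    [0,0,0],
    [0,0,0],
    [0,0,0],
  ],
  grip=[87,87,87,87,87,87,87,87],
)

```text
time_s: 4.4
tcp_pos: [0.4751, 0.2042, 0.1344]
ee_rot: [[0.936, -0.353, 0.0], [-0.353, -0.936, 0.0], [0.0, -0.0, -1.0]]
wrist_force: [0.2, 0.0, 0.7]
gripper_width: 0.997
gripper_force: 0.0
```

Request:
step_arm(
  linear=[
    [1,2.5,3],
    [0,0,0],
    [0,0,0],
    [0,0,0],
  ],
  delta_rot=[
    [0,0,0],
    [0,0,0],
    [0,0,0],
    [0,0,0],
  ],
  grip=[60,40,32,32],
)

```text
time_s: 4.9
tcp_pos: [0.4752, 0.2013, 0.1314]
ee_rot: [[0.936, -0.353, 0.0], [-0.353, -0.936, 0.0], [0.0, -0.0, -1.0]]
wrist_force: [0.1, -0.1, -0.1]
gripper_width: 0.629
gripper_force: 0.0
```

Request:
step_arm(
  linear=[
    [0,0,0],
    [0,0,0],
    [0,0,0],
    [0,0,0],
  ],
  delta_rot=[
    [0,0,0],
    [0,0,0],
    [0,0,0],
    [0,0,0],
  ],
  grip=[26,23,15,10],
)

```text
time_s: 5.4
tcp_pos: [0.4751, 0.2013, 0.1312]
ee_rot: [[0.936, -0.353, 0.0], [-0.353, -0.936, 0.0], [0.0, -0.0, -1.0]]
wrist_force: [0.3, -0.1, 0.5]
gripper_width: 0.267
gripper_force: 30.0
```

Request:
step_arm(
  linear=[
    [0,0,-5],
    [0,0,-8],
    [0,0,-12],
    [0,0,-15],
    [0,0,-15],
    [0,0,-20],
    [0,0,-20],
    [0,0,-10],
  ],
  delta_rot=[
    [0,0,0],
    [0,0,0],
    [0,0,0],
    [0,0,0],
    [0,0,0],
    [0,0,0],
    [0,0,0],
    [0,0,0],
  ],
  grip=[10,10,10,10,10,10,10,10],
)

```text
time_s: 6.4
tcp_pos: [0.4755, 0.2015, 0.2382]
ee_rot: [[0.936, -0.353, 0.002], [-0.353, -0.936, 0.002], [0.001, -0.002, -1.0]]
wrist_force: [1.1, 0.3, -0.4]
gripper_width: 0.266
gripper_force: 30.0
```

Run:
```python
from m import *
s=sense();R=s["ee_rot"];print(s["tcp_pos"],s["gripper_width"],s["gripper_force"],s["wrist_force"])
print("to hole, tool mm",R.T@(np.array([.5565,-.222,.236])-s["tcp_pos"])*1000)
```

```text
[0.4755 0.2015 0.2382] 0.26616982511506215 29.978760271333158 [ 1.096   0.3194 -0.4365]
to hole, tool mm [225.2552 367.6721   1.6426]
```

Request:
step_arm(
  linear=[
    [15,24,0],
    [24,39,0],
    [24,39,0],
    [24,39,0],
    [24,39,0],
    [24,39,0],
    [24,39,0],
    [24,39,0],
    [24,39,0],
    [18,31.5,0],
  ],
  delta_rot=[
    [0,0,0],
    [0,0,0],
    [0,0,0],
    [0,0,0],
    [0,0,0],
    [0,0,0],
    [0,0,0],
    [0,0,0],
    [0,0,0],
    [0,0,0],
  ],
  grip=[10,10,10,10,10,10,10,10,10,10],
)

```text
time_s: 7.65
tcp_pos: [0.5558, -0.2238, 0.236]
ee_rot: [[0.935, -0.354, -0.001], [-0.354, -0.935, 0.0], [-0.001, 0.0, -1.0]]
wrist_force: [0.1, 0.6, 0.1]
gripper_width: 0.266
gripper_force: 30.0
```

Request:
step_arm(
  linear=[
    [0,0,20],
    [0,0,30],
    [0,0,30],
    [0,0,20],
    [0,0,5],
    [0,0,0],
  ],
  delta_rot=[
    [0,0,0],
    [0,0,0],
    [0,0,0],
    [0,0,0],
    [0,0,0],
    [0,0,0],
  ],
  grip=[10,10,10,10,10,10],
)

```text
time_s: 8.4
tcp_pos: [0.5561, -0.2221, 0.1315]
ee_rot: [[0.936, -0.353, 0.0], [-0.353, -0.936, -0.0], [0.0, 0.0, -1.0]]
wrist_force: [1.0, 0.6, -0.4]
gripper_width: 0.268
gripper_force: 30.0
```

Run:
```python
from m import *
a,b=capture("scene"),capture("top")
s=sense();R=s["ee_rot"];print(s["tcp_pos"],s["gripper_width"],s["wrist_force"])
for n,c in(("scene",a),("top",b)):
    print(n,proj(c,s["tcp_pos"]),proj(c,s["tcp_pos"]-[0,0,.081]),proj(c,[.5565,-.222,.04]))
    for l,z in(("lock_pin",s["tcp_pos"][2]-.081),("block_hole",.04)):
        for r in landmark_of(n,l)[:2]: print(l,n,round(r["score"],2),r["point"],atz(c,r["point"],z))
c1=a["img"][130:200,285:355];c2=b["img"][180:250,325:395]
cv2.imwrite("pics/crops2.png",np.hstack([cv2.resize(c,(390,390),interpolation=cv2.INTER_CUBIC) for c in(c1,c2)])[:,:,::-1])
```

```text
[ 0.5566 -0.2222  0.1324] 0.26934221872392117 [-0.8095  0.9012 -1.2526]
scene [319.2904 147.5012] [318.6626 166.4136] [318.6492 168.913 ]
lock_pin scene 0.46 [410.1, 295.0] [0.5452 0.1635 0.0514]
block_hole scene 0.77 [320.0, 170.3] [ 0.5555 -0.2166  0.04  ]
block_hole scene 0.37 [400.1, 300.5] [0.5673 0.1615 0.04  ]
top [364.2029 206.9336] [361.3598 211.5554] [360.9127 212.1796]
block_hole top 0.86 [359.8, 209.5] [ 0.5635 -0.2191  0.04  ]
```

View pics/crops2.png

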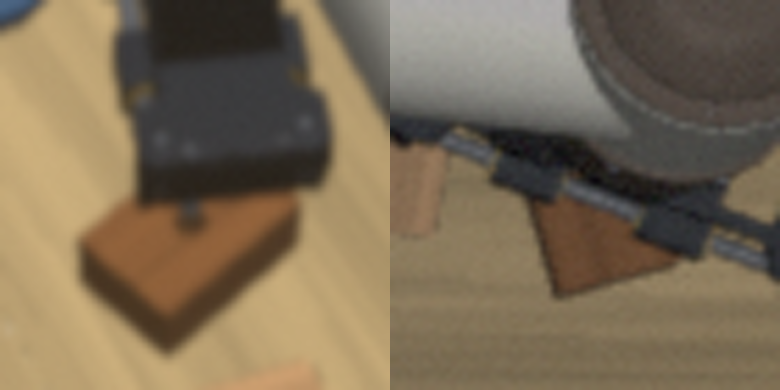

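In the scene crop the pin's foot, at about (319,168), sits right over the hole at about (319,169.5). I'll lower it gently.

Request:
step_arm(
  linear=[
    [0,0,5],
    [0,0,5],
    [0,0,3],
    [0,0,2],
    [0,0,2],
    [0,0,0],
  ],
  delta_rot=[
    [0,0,0],
    [0,0,0],
    [0,0,0],
    [0,0,0],
    [0,0,0],
    [0,0,0],
  ],
  grip=[10,10,10,10,10,10],
)

```text
time_s: 9.45
tcp_pos: [0.5558, -0.2221, 0.1141]
ee_rot: [[0.936, -0.353, -0.0], [-0.353, -0.936, 0.0], [-0.0, 0.0, -1.0]]
wrist_force: [0.4, 0.0, -0.8]
gripper_width: 0.268
gripper_force: 30.0
```

Request:
step_arm(
  linear=[
    [0,0,4],
    [0,0,4],
    [0,0,4],
    [0,0,2],
    [0,0,1],
    [0,0,1],
    [0,0,0],
  ],
  delta_rot=[
    [0,0,0],
    [0,0,0],
    [0,0,0],
    [0,0,0],
    [0,0,0],
    [0,0,0],
    [0,0,0],
  ],
  grip=[10,10,10,10,10,10,10],
)

```text
time_s: 10.32
tcp_pos: [0.5559, -0.2221, 0.0983]
ee_rot: [[0.936, -0.353, 0.0], [-0.353, -0.936, -0.0], [0.0, 0.0, -1.0]]
wrist_force: [0.2, -0.7, 0.0]
gripper_width: 0.268
gripper_force: 30.0
```

Request:
step_arm(
  linear=[
    [0,0,1],
    [0,0,1],
    [0,0,0.5],
    [0,0,0],
  ],
  delta_rot=[
    [0,0,0],
    [0,0,0],
    [0,0,0],
    [0,0,0],
  ],
  grip=[10,10,10,10],
)

```text
time_s: 10.82
tcp_pos: [0.5561, -0.2221, 0.0962]
ee_rot: [[0.936, -0.353, 0.001], [-0.353, -0.936, -0.0], [0.001, 0.0, -1.0]]
wrist_force: [-0.9, -0.2, 3.1]
gripper_width: 0.267
gripper_force: 30.0
```

Bottomed: the force rose at the expected height. Releasing and rising.

Request:
step_arm(
  linear=[
    [0,0,0],
    [0,0,0],
    [0,0,0],
    [0,0,-10],
    [0,0,-20],
    [0,0,-30],
    [0,0,-30],
    [0,0,-30],
  ],
  delta_rot=[
    [0,0,0],
    [0,0,0],
    [0,0,0],
    [0,0,0],
    [0,0,0],
    [0,0,0],
    [0,0,0],
    [0,0,0],
  ],
  grip=[30,50,60,60,60,60,30,0],
)

```text
time_s: 11.82
tcp_pos: [0.5559, -0.2221, 0.2176]
ee_rot: [[0.936, -0.353, 0.001], [-0.353, -0.936, -0.0], [0.001, -0.0, -1.0]]
wrist_force: [-0.3, 0.1, 0.1]
gripper_width: 0.547
gripper_force: 0.0
```

Run:
```python
from m import *
a,b=capture("scene"),capture("top")
s=sense();R=s["ee_rot"];print(s["tcp_pos"],s["gripper_width"],s["joints"])
# pin hole in head: dark spot near rim
cv2.imwrite("pics/crops3.png",np.hstack([cv2.resize(c,(390,390),interpolation=cv2.INTER_CUBIC) for c in(a["img"][130:200,285:355],b["img"][170:260,165:255])])[:,:,::-1])
for n,c in(("scene",a),("top",b)):
    for l,z in(("wheel_axis",.05),("socket",.07)):
        for r in landmark_of(n,l)[:2]: print(l,n,round(r["score"],2),r["point"],atz(c,r["point"],z))
```

```text
[ 0.558  -0.2227  0.2207] 0.4569647001843321 [ -6.2908  20.2882  -5.3037   0.0934 -63.8812  75.6173]
wheel_axis scene 0.7 [408.9, 293.5] [0.545  0.1594 0.05  ]
socket scene 0.65 [450.6, 292.4] [0.4729 0.2026 0.07  ]
socket top 0.65 [193.0, 237.2] [0.4837 0.2024 0.07  ]
socket top 0.28 [360.8, 213.3] [ 0.5496 -0.2192  0.07  ]
```

View pics/crops3.png

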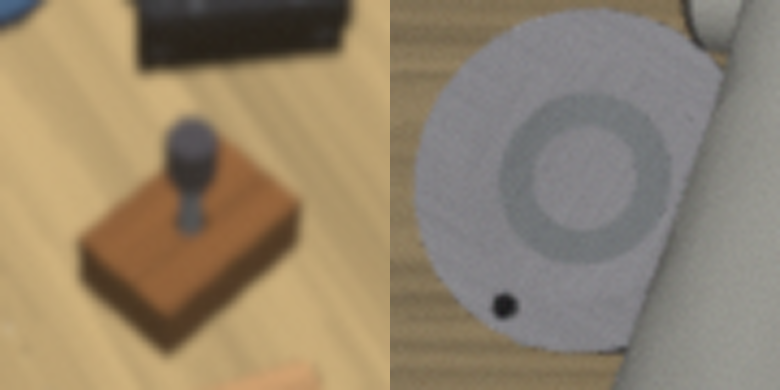

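The pin stands in the block. The pin hole in the head shows at about (190.8,240.2) in the top view and the ring centre at about (209.8,210.7). Next I work out the axis and top height, and move over the wheel.

Run:
```python
from m import *
a,b=capture("scene"),capture("top")
g=cv2.imread("pics/scene0.png"),cv2.imread("pics/top0.png")
# ring: pixels darker/greener than plate; print saturations via HSV and fit ellipse
P={}
for n,im,c0,h in(("scene",g[0],(411,290),28),("top",g[1],(210,211),24)):
    w=cv2.GaussianBlur(im,(3,3),0).astype(float); x,y=c0
    q=w[y-h:y+h+1,x-h:x+h+1]; d=q[:,:,1]-q[:,:,2]   # G-R larger in ring
    t=cv2.threshold(cv2.normalize(d,None,0,255,32).astype(np.uint8),0,255,8)[1]
    ct=max(cv2.findContours(t,0,1)[0],key=cv2.contourArea);e=cv2.fitEllipse(ct);P[n]=np.add(e[0],(x-h,y-h));print(n,P[n],e)
z=tri(a,P["scene"],b,P["top"]);print("centre",z)
for zz in(.093,.1):print(atz(a,P["scene"],zz),atz(b,P["top"],zz))
hs,st=dark(b,(191,240),6);print("hole",hs,st,atz(b,hs,.096))
s=sense();R=s["ee_rot"];t=np.array([z[0]+.0509,z[1]-.0318,.218]);print(t,R.T@(t-s["tcp_pos"])*1000)
```

```text
scene [411.6959 289.9536] ((28.69593048095703, 27.95355796813965), (43.08395004272461, 50.09930419921875), 131.6816864013672)
top [209.4415 210.7711] ((23.441497802734375, 23.771116256713867), (38.72964859008789, 40.368080139160156), 50.39013671875)
centre [0.5488 0.1604 0.0868]
[0.5509 0.1613 0.093 ] [0.5481 0.1583 0.093 ]
[0.5535 0.1622 0.1   ] [0.5471 0.1562 0.1   ]
hole [191.     240.2917] [ 4  4  5  6 24] [0.4743 0.1979 0.096 ]
[0.5997 0.1286 0.218 ] [ -82.2707 -343.6069   -3.3227]
```

Request:
step_arm(
  linear=[
    [-6,-24,0],
    [-9,-38,0],
    [-9,-38,0],
    [-9,-38,0],
    [-9,-38,10],
    [-9,-38,15],
    [-9,-38,15],
    [-9,-38,20],
    [-9,-38,15],
    [-4,-16,5],
  ],
  delta_rot=[
    [0,0,0],
    [0,0,0],
    [0,0,0],
    [0,0,0],
    [0,0,0],
    [0,0,0],
    [0,0,0],
    [0,0,0],
    [0,0,0],
    [0,0,0],
  ],
  grip=[0,0,0,0,0,0,0,0,0,0],
)

```text
time_s: 13.48
tcp_pos: [0.5999, 0.1303, 0.1336]
ee_rot: [[0.936, -0.351, -0.003], [-0.351, -0.936, -0.002], [-0.002, 0.003, -1.0]]
wrist_force: [-0.1, -0.6, -0.5]
gripper_width: 0.006
gripper_force: 0.0
```

Request:
step_arm(
  linear=[
    [0,0,8],
    [0,0,3],
    [0,0,0],
    [0,0,0],
  ],
  delta_rot=[
    [0,0,0],
    [0,0,0],
    [0,0,0],
    [0,0,0],
  ],
  grip=[0,0,0,0],
)

```text
time_s: 13.98
tcp_pos: [0.6008, 0.1279, 0.1253]
ee_rot: [[0.935, -0.354, 0.001], [-0.354, -0.935, 0.0], [0.001, -0.001, -1.0]]
wrist_force: [0.6, -0.0, 0.3]
gripper_width: 0.01
gripper_force: 0.0
```

Request:
step_arm(
  linear=[
    [0,0,2],
    [0,0,1],
    [0,0,0],
  ],
  delta_rot=[
    [0,0,0],
    [0,0,0],
    [0,0,0],
  ],
  grip=[0,0,0],
)

```text
time_s: 14.35
tcp_pos: [0.6005, 0.1287, 0.1217]
ee_rot: [[0.936, -0.353, -0.0], [-0.353, -0.936, -0.0], [-0.0, 0.0, -1.0]]
wrist_force: [-0.4, -0.2, -0.2]
gripper_width: 0.006
gripper_force: 0.0
```

Request:
step_arm(
  linear=[
    [0,0,1],
    [0,0,1],
    [0,0,0],
  ],
  delta_rot=[
    [0,0,0],
    [0,0,0],
    [0,0,0],
  ],
  grip=[0,0,0],
)

```text
time_s: 14.72
tcp_pos: [0.6005, 0.1287, 0.1196]
ee_rot: [[0.936, -0.353, -0.0], [-0.353, -0.936, -0.0], [-0.0, 0.0, -1.0]]
wrist_force: [0.1, -0.5, 0.0]
gripper_width: 0.003
gripper_force: 0.0
```

Request:
step_arm(
  linear=[
    [0,0,1.5],
    [0,0,1],
    [0,0,0],
  ],
  delta_rot=[
    [0,0,0],
    [0,0,0],
    [0,0,0],
  ],
  grip=[0,0,0],
)

```text
time_s: 15.1
tcp_pos: [0.6005, 0.1287, 0.1171]
ee_rot: [[0.936, -0.353, -0.0], [-0.353, -0.936, -0.0], [-0.0, 0.0, -1.0]]
wrist_force: [-0.3, 0.1, 1.0]
gripper_width: 0.007
gripper_force: 0.0
```

Request:
step_arm(
  linear=[
    [0,0,1.5],
    [0,0,0],
  ],
  delta_rot=[
    [0,0,0],
    [0,0,0],
  ],
  grip=[0,0],
)

```text
time_s: 15.35
tcp_pos: [0.6005, 0.1287, 0.1156]
ee_rot: [[0.936, -0.353, -0.0], [-0.353, -0.936, -0.0], [-0.0, 0.0, -1.0]]
wrist_force: [-0.6, -0.1, 0.7]
gripper_width: 0.006
gripper_force: 0.0
```

Request:
step_arm(
  linear=[
    [0,0,1.5],
    [0,0,1],
    [0,0,0],
  ],
  delta_rot=[
    [0,0,0],
    [0,0,0],
    [0,0,0],
  ],
  grip=[0,0,0],
)

```text
time_s: 15.72
tcp_pos: [0.6005, 0.1287, 0.1131]
ee_rot: [[0.936, -0.353, -0.0], [-0.353, -0.936, -0.0], [-0.0, 0.0, -1.0]]
wrist_force: [0.1, -0.3, -0.7]
gripper_width: 0.004
gripper_force: 0.0
```

Request:
step_arm(
  linear=[
    [0,0,1.5],
    [0,0,1],
    [0,0,0],
  ],
  delta_rot=[
    [0,0,0],
    [0,0,0],
    [0,0,0],
  ],
  grip=[0,0,0],
)

```text
time_s: 16.1
tcp_pos: [0.6009, 0.1288, 0.1112]
ee_rot: [[0.936, -0.353, 0.001], [-0.353, -0.936, 0.0], [0.001, -0.0, -1.0]]
wrist_force: [-0.7, -0.3, 2.1]
gripper_width: 0.008
gripper_force: 1.2
```

Request:
step_arm(
  linear=[
    [0,0,1],
    [0,0,0],
    [0,0,0],
  ],
  delta_rot=[
    [0,0,0],
    [0,0,0],
    [0,0,0],
  ],
  grip=[0,0,0],
)

```text
time_s: 16.48
tcp_pos: [0.601, 0.1288, 0.1102]
ee_rot: [[0.936, -0.353, 0.001], [-0.353, -0.936, 0.0], [0.001, -0.001, -1.0]]
wrist_force: [-1.0, -0.6, 4.7]
gripper_width: 0.004
gripper_force: 2.2
```

Request:
step_arm(
  linear=[
    [0,0,-8],
    [-20,-17,0],
    [-25,-22,0],
    [-25,-22,0],
    [-8,-6.7,0],
    [0,0,1],
    [0,0,1],
    [0,0,0],
  ],
  delta_rot=[
    [0,0,0],
    [0,0,0],
    [0,0,0],
    [0,0,0],
    [0,0,0],
    [0,0,0],
    [0,0,0],
    [0,0,0],
  ],
  grip=[0,0,0,0,0,0,0,0],
)

```text
time_s: 17.48
tcp_pos: [0.5517, 0.2187, 0.1155]
ee_rot: [[0.935, -0.354, -0.001], [-0.354, -0.935, -0.0], [-0.0, 0.0, -1.0]]
wrist_force: [0.1, -0.6, -0.4]
gripper_width: 0.005
gripper_force: 0.0
```

Request:
step_arm(
  linear=[
    [0,0,1],
    [0,0,1],
    [0,0,0],
  ],
  delta_rot=[
    [0,0,0],
    [0,0,0],
    [0,0,0],
  ],
  grip=[0,0,0],
)

```text
time_s: 17.85
tcp_pos: [0.5515, 0.2195, 0.1136]
ee_rot: [[0.936, -0.353, -0.0], [-0.353, -0.936, -0.0], [-0.0, 0.0, -1.0]]
wrist_force: [-0.4, -0.2, -0.1]
gripper_width: 0.005
gripper_force: 0.0
```

Request:
step_arm(
  linear=[
    [0,0,1.5],
    [0,0,1],
    [0,0,0],
  ],
  delta_rot=[
    [0,0,0],
    [0,0,0],
    [0,0,0],
  ],
  grip=[0,0,0],
)

```text
time_s: 18.23
tcp_pos: [0.5514, 0.2196, 0.1111]
ee_rot: [[0.936, -0.353, -0.0], [-0.353, -0.936, -0.0], [-0.0, 0.0, -1.0]]
wrist_force: [-0.1, -0.4, 0.3]
gripper_width: 0.006
gripper_force: 0.0
```

Request:
step_arm(
  linear=[
    [0,0,1.5],
    [0,0,1],
    [0,0,0],
  ],
  delta_rot=[
    [0,0,0],
    [0,0,0],
    [0,0,0],
  ],
  grip=[0,0,0],
)

```text
time_s: 18.6
tcp_pos: [0.5518, 0.2198, 0.1093]
ee_rot: [[0.936, -0.353, 0.001], [-0.353, -0.936, 0.0], [0.001, -0.001, -1.0]]
wrist_force: [-0.6, 0.5, 3.8]
gripper_width: 0.007
gripper_force: 1.6
```

Request:
step_arm(
  linear=[
    [0,0,-8],
    [-4,20,0],
    [-6,30,0],
    [-6,30,0],
    [-4.5,22,0],
    [0,0,1],
    [0,0,1],
    [0,0,0],
  ],
  delta_rot=[
    [0,0,0],
    [0,0,0],
    [0,0,0],
    [0,0,0],
    [0,0,0],
    [0,0,0],
    [0,0,0],
    [0,0,0],
  ],
  grip=[0,0,0,0,0,0,0,0],
)

```text
time_s: 19.6
tcp_pos: [0.4968, 0.132, 0.1147]
ee_rot: [[0.936, -0.353, 0.0], [-0.353, -0.936, 0.0], [0.0, -0.0, -1.0]]
wrist_force: [0.5, 0.2, -0.1]
gripper_width: 0.004
gripper_force: 0.0
```

Request:
step_arm(
  linear=[
    [0,0,1],
    [0,0,1],
    [0,0,0],
  ],
  delta_rot=[
    [0,0,0],
    [0,0,0],
    [0,0,0],
  ],
  grip=[0,0,0],
)

```text
time_s: 19.98
tcp_pos: [0.4963, 0.1315, 0.1126]
ee_rot: [[0.936, -0.353, -0.0], [-0.353, -0.936, -0.0], [-0.0, 0.0, -1.0]]
wrist_force: [0.4, 0.5, 0.3]
gripper_width: 0.001
gripper_force: 0.0
```

Request:
step_arm(
  linear=[
    [0,0,1.5],
    [0,0,1],
    [0,0,0],
  ],
  delta_rot=[
    [0,0,0],
    [0,0,0],
    [0,0,0],
  ],
  grip=[0,0,0],
)

```text
time_s: 20.35
tcp_pos: [0.4963, 0.1314, 0.1101]
ee_rot: [[0.936, -0.353, -0.0], [-0.353, -0.936, -0.0], [-0.0, 0.0, -1.0]]
wrist_force: [-0.2, -0.2, 0.3]
gripper_width: 0.007
gripper_force: 0.0
```

Request:
step_arm(
  linear=[
    [0,0,1.5],
    [0,0,1],
    [0,0,0],
  ],
  delta_rot=[
    [0,0,0],
    [0,0,0],
    [0,0,0],
  ],
  grip=[0,0,0],
)

```text
time_s: 20.72
tcp_pos: [0.4963, 0.1314, 0.1077]
ee_rot: [[0.936, -0.353, -0.0], [-0.353, -0.936, -0.0], [-0.0, 0.0, -1.0]]
wrist_force: [0.1, -0.5, -0.2]
gripper_width: 0.001
gripper_force: 0.2
```

Request:
step_arm(
  linear=[
    [0,0,1.5],
    [0,0,1],
    [0,0,0],
  ],
  delta_rot=[
    [0,0,0],
    [0,0,0],
    [0,0,0],
  ],
  grip=[0,0,0],
)

```text
time_s: 21.1
tcp_pos: [0.4964, 0.1314, 0.1057]
ee_rot: [[0.936, -0.353, 0.0], [-0.353, -0.936, -0.0], [0.0, 0.0, -1.0]]
wrist_force: [-1.7, 0.3, 5.1]
gripper_width: 0.001
gripper_force: 2.6
```

Request:
step_arm(
  linear=[
    [0,0,-3],
    [0,0,0],
    [0,0,1.5],
    [0,0,1.5],
    [0,0,0.7],
    [0,0,0],
  ],
  delta_rot=[
    [0,0,0],
    [0.021,0.036,0],
    [0,0,0],
    [0,0,0],
    [0,0,0],
    [0,0,0],
  ],
  grip=[0,0,0,0,0,0],
)

```text
time_s: 21.85
tcp_pos: [0.4958, 0.131, 0.1047]
ee_rot: [[0.935, -0.353, 0.039], [-0.353, -0.936, 0.006], [0.034, -0.019, -0.999]]
wrist_force: [-4.6, -1.2, 6.9]
gripper_width: 0.007
gripper_force: 3.5
```

Run:
```python
import numpy as np
deg=np.r_[0,3,8,14:360:6]; deg=np.append(deg,360)
psi=np.radians(228.9+deg); p=np.round(60*np.c_[np.cos(psi),-np.sin(psi)],1); d=np.diff(p,axis=0)
for i in range(0,len(d),10): print(deg[min(i+10,len(d))],[[round(float(a),1),round(float(b),1),0] for a,b in d[i:i+10]])
```

```text
56 [[2.4, 2.0, 0], [4.2, 3.1, 0], [5.5, 3.1, 0], [5.7, 2.6, 0], [6.0, 1.9, 0], [6.1, 1.3, 0], [6.3, 0.7, 0], [6.2, 0.0, 0], [6.3, -0.6, 0], [6.1, -1.3, 0]]
116 [[6.0, -1.9, 0], [5.7, -2.6, 0], [5.5, -3.1, 0], [5.1, -3.7, 0], [4.7, -4.2, 0], [4.2, -4.7, 0], [3.7, -5.0, 0], [3.1, -5.5, 0], [2.6, -5.7, 0], [1.9, -6.0, 0]]
176 [[1.3, -6.1, 0], [0.7, -6.3, 0], [0.0, -6.2, 0], [-0.6, -6.3, 0], [-1.3, -6.1, 0], [-1.9, -6.0, 0], [-2.6, -5.7, 0], [-3.1, -5.5, 0], [-3.7, -5.1, 0], [-4.2, -4.7, 0]]
236 [[-4.7, -4.2, 0], [-5.0, -3.7, 0], [-5.5, -3.1, 0], [-5.7, -2.6, 0], [-6.0, -1.9, 0], [-6.1, -1.3, 0], [-6.3, -0.7, 0], [-6.2, 0.0, 0], [-6.3, 0.6, 0], [-6.1, 1.3, 0]]
296 [[-6.0, 1.9, 0], [-5.7, 2.6, 0], [-5.5, 3.1, 0], [-5.1, 3.7, 0], [-4.7, 4.2, 0], [-4.2, 4.7, 0], [-3.7, 5.0, 0], [-3.1, 5.5, 0], [-2.6, 5.7, 0], [-1.9, 6.0, 0]]
356 [[-1.3, 6.1, 0], [-0.7, 6.3, 0], [0.0, 6.2, 0], [0.6, 6.3, 0], [1.3, 6.1, 0], [1.9, 6.0, 0], [2.6, 5.7, 0], [3.1, 5.5, 0], [3.7, 5.1, 0], [4.2, 4.7, 0]]
360 [[3.1, 2.8, 0]]
```

Request:
step_arm(
  linear=[
    [2.4,2.0,0.3],
    [4.2,3.1,0],
    [5.5,3.1,0],
    [5.7,2.6,0],
    [6.0,1.9,0],
  ],
  delta_rot=[
    [0,0,0],
    [0,0,0],
    [0,0,0],
    [0,0,0],
    [0,0,0],
  ],
  grip=[0,0,0,0,0],
)

```text
time_s: 22.48
tcp_pos: [0.5149, 0.1118, 0.1055]
ee_rot: [[0.935, -0.352, 0.042], [-0.353, -0.936, 0.008], [0.036, -0.022, -0.999]]
wrist_force: [-2.6, 1.8, 6.4]
gripper_width: 0.006
gripper_force: 3.1
```

Run:
```python
from m import *
a,b=capture("scene"),capture("top");s=sense();print(s["wrist_force"],s["gripper_force"],s["tcp_pos"])
cv2.imwrite("pics/w1.png",np.hstack([cv2.resize(c,(390,390),interpolation=cv2.INTER_CUBIC) for c in(a["img"][235:345,355:465],b["img"][170:260,165:255])])[:,:,::-1])
```

```text
[-2.4191  0.7043  5.9385] 3.1485611759126186 [0.5153 0.1115 0.1056]
```

View pics/w1.png

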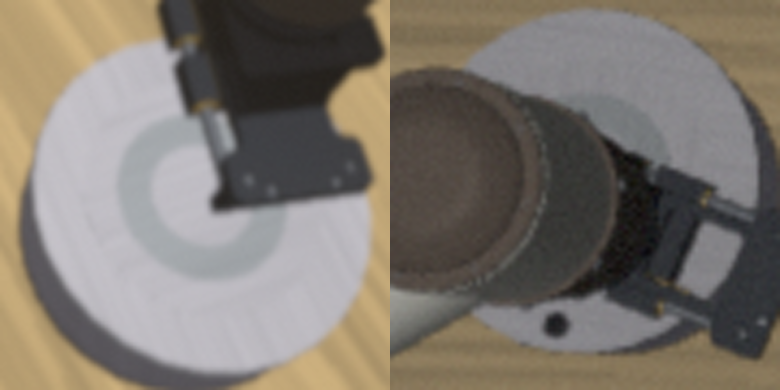

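In the top view the hole moved from (504,306) to (555,325) in the crop. The wheel has turned about 21° for 26° of finger travel, a little slip at 6 N, so I press slightly more.

Request:
step_arm(
  linear=[
    [6.1,1.3,0.4],
    [6.3,0.7,0.2],
    [6.2,0.0,0],
    [6.3,-0.6,0],
    [6.1,-1.3,0],
  ],
  delta_rot=[
    [0,0,0],
    [0,0,0],
    [0,0,0],
    [0,0,0],
    [0,0,0],
  ],
  grip=[0,0,0,0,0],
)

```text
time_s: 23.2
tcp_pos: [0.5433, 0.1003, 0.106]
ee_rot: [[0.935, -0.352, 0.04], [-0.353, -0.936, 0.007], [0.035, -0.021, -0.999]]
wrist_force: [-4.5, 1.0, 7.5]
gripper_width: -0.002
gripper_force: 3.8
```

Request:
step_arm(
  linear=[
    [6.0,-1.9,0],
    [5.7,-2.6,0],
    [5.5,-3.1,0],
    [5.1,-3.7,0],
    [4.7,-4.2,0],
  ],
  delta_rot=[
    [0,0,0],
    [0,0,0],
    [0,0,0],
    [0,0,0],
    [0,0,0],
  ],
  grip=[0,0,0,0,0],
)

```text
time_s: 23.82
tcp_pos: [0.5737, 0.1046, 0.1073]
ee_rot: [[0.935, -0.352, 0.039], [-0.353, -0.936, 0.006], [0.035, -0.019, -0.999]]
wrist_force: [-4.6, -1.9, 7.1]
gripper_width: 0.007
gripper_force: 3.9
```

Request:
step_arm(
  linear=[
    [4.2,-4.7,0],
    [3.7,-5.0,0],
    [3.1,-5.5,0],
    [2.6,-5.7,0],
    [1.9,-6.0,0],
    [1.3,-6.1,0],
    [0.7,-6.3,0],
  ],
  delta_rot=[
    [0,0,0],
    [0,0,0],
    [0,0,0],
    [0,0,0],
    [0,0,0],
    [0,0,0],
    [0,0,0],
  ],
  grip=[0,0,0,0,0,0,0],
)

```text
time_s: 24.7
tcp_pos: [0.6046, 0.1348, 0.1092]
ee_rot: [[0.935, -0.352, 0.041], [-0.353, -0.936, 0.005], [0.036, -0.019, -0.999]]
wrist_force: [-2.6, -3.0, 7.0]
gripper_width: 0.003
gripper_force: 3.7
```

Request:
step_arm(
  linear=[
    [0.0,-6.2,0.2],
    [-0.6,-6.3,0],
    [-1.3,-6.1,0],
    [-1.9,-6.0,0],
    [-2.6,-5.7,0],
    [-3.1,-5.5,0],
    [-3.7,-5.1,0],
    [-4.2,-4.7,0],
  ],
  delta_rot=[
    [0,0,0],
    [0,0,0],
    [0,0,0],
    [0,0,0],
    [0,0,0],
    [0,0,0],
    [0,0,0],
    [0,0,0],
  ],
  grip=[0,0,0,0,0,0,0,0],
)

```text
time_s: 25.7
tcp_pos: [0.6058, 0.1841, 0.1099]
ee_rot: [[0.935, -0.352, 0.044], [-0.352, -0.936, 0.006], [0.039, -0.021, -0.999]]
wrist_force: [0.6, -4.4, 6.1]
gripper_width: 0.004
gripper_force: 3.3
```

Request:
step_arm(
  linear=[
    [-4.7,-4.2,0.3],
    [-5.0,-3.7,0.2],
    [-5.5,-3.1,0],
    [-5.7,-2.6,0],
    [-6.0,-1.9,0],
    [-6.1,-1.3,0],
  ],
  delta_rot=[
    [0,0,0],
    [0,0,0],
    [0,0,0],
    [0,0,0],
    [0,0,0],
    [0,0,0],
  ],
  grip=[0,0,0,0,0,0],
)

```text
time_s: 26.45
tcp_pos: [0.5823, 0.2128, 0.1091]
ee_rot: [[0.935, -0.351, 0.048], [-0.352, -0.936, 0.009], [0.042, -0.025, -0.999]]
wrist_force: [2.8, -3.4, 5.8]
gripper_width: 0.004
gripper_force: 2.9
```

Request:
step_arm(
  linear=[
    [-6.3,-0.7,0.4],
    [-6.2,0.0,0.4],
    [-6.3,0.6,0],
    [-6.1,1.3,0],
  ],
  delta_rot=[
    [0,0,0],
    [0,0,0],
    [0,0,0],
    [0,0,0],
  ],
  grip=[0,0,0,0],
)

```text
time_s: 26.95
tcp_pos: [0.5594, 0.2215, 0.1079]
ee_rot: [[0.935, -0.351, 0.05], [-0.352, -0.936, 0.011], [0.043, -0.028, -0.999]]
wrist_force: [4.2, -0.2, 6.2]
gripper_width: 0.004
gripper_force: 3.1
```

Request:
step_arm(
  linear=[
    [-6.0,1.9,0.4],
    [-5.7,2.6,0.2],
    [-5.5,3.1,0],
    [-5.1,3.7,0],
    [-4.7,4.2,0],
  ],
  delta_rot=[
    [0,0,0],
    [0,0,0],
    [0,0,0],
    [0,0,0],
    [0,0,0],
  ],
  grip=[0,0,0,0,0],
)

```text
time_s: 27.58
tcp_pos: [0.5293, 0.2178, 0.1064]
ee_rot: [[0.935, -0.35, 0.052], [-0.351, -0.936, 0.014], [0.044, -0.031, -0.999]]
wrist_force: [3.4, 2.3, 6.9]
gripper_width: 0.002
gripper_force: 3.4
```

Request:
step_arm(
  linear=[
    [-4.2,4.7,0.2],
    [-3.7,5.0,0],
    [-3.1,5.5,0],
    [-2.6,5.7,0],
    [-1.9,6.0,0],
  ],
  delta_rot=[
    [0,0,0],
    [0,0,0],
    [0,0,0],
    [0,0,0],
    [0,0,0],
  ],
  grip=[0,0,0,0,0],
)

```text
time_s: 28.2
tcp_pos: [0.5051, 0.1987, 0.105]
ee_rot: [[0.935, -0.35, 0.052], [-0.351, -0.936, 0.015], [0.043, -0.032, -0.999]]
wrist_force: [0.8, 3.4, 7.6]
gripper_width: 0.006
gripper_force: 4.0
```

Request:
step_arm(
  linear=[
    [-1.3,6.1,0],
    [-0.7,6.3,0],
    [0.0,6.2,0],
    [0.6,6.3,0],
    [1.3,6.1,0],
    [1.9,6.0,0],
  ],
  delta_rot=[
    [0,0,0],
    [0,0,0],
    [0,0,0],
    [0,0,0],
    [0,0,0],
    [0,0,0],
  ],
  grip=[0,0,0,0,0,0],
)

```text
time_s: 28.95
tcp_pos: [0.4931, 0.1628, 0.1039]
ee_rot: [[0.935, -0.35, 0.05], [-0.351, -0.936, 0.013], [0.042, -0.03, -0.999]]
wrist_force: [-1.4, 4.3, 10.1]
gripper_width: 0.008
gripper_force: 4.6
```

Run:
```python
from m import *
a,b=capture("scene"),capture("top");s=sense();print(s["wrist_force"],s["gripper_force"],s["tcp_pos"])
t=s["tcp_pos"]+.019*s["ee_rot"][:,2]-[.5495,.1595,0];print(t,np.degrees(np.arctan2(t[1],t[0])))
cv2.imwrite("pics/w2.png",np.hstack([cv2.resize(c,(390,390),interpolation=cv2.INTER_CUBIC) for c in(a["img"][235:345,365:475],b["img"][170:260,165:255])])[:,:,::-1])
```

```text
[0.405  1.4498 8.399 ] 4.515370654407889 [0.493  0.1621 0.1039]
[-0.0555  0.0028  0.085 ] 177.10498498924713
```

View pics/w2.png

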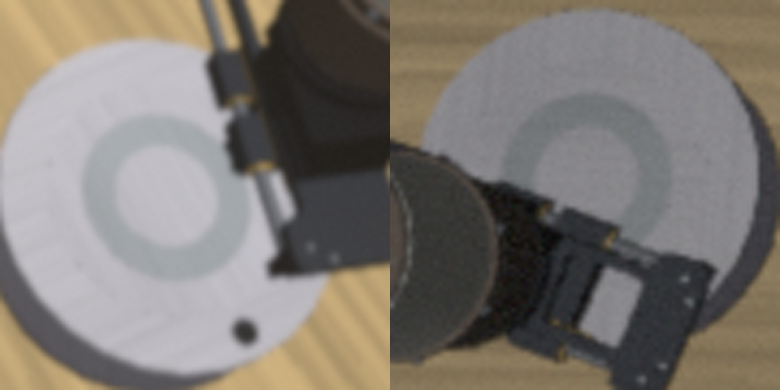

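Run:
```python
from m import *
c=capture("scene")
h,st=dark(c,(434,328),6);print(h,st)
f=lambda p:.0905+.0407*(p[0]-.5495)+.0069*(p[1]-.1595)
b=np.array([.5509,.1608])  # ring centre as this camera sees it
for q in(h,(411.7,289.95)):
    z=.0905
    for _ in range(5): P=atz(c,q,z);z=f(P)
    print(P)
    if q is h: H=P
    else: d=(H-P)[:2];print(np.hypot(*d),np.degrees(np.arctan2(d[1],d[0])))
```

```text
[434.5 328. ] [ 4  3  6  7 34]
[0.5555 0.2449 0.0913]
[0.55   0.161  0.0905]
0.08410640358696411 86.23729227460697
```

Request:
step_arm(
  linear=[
    [2.6,5.7,-0.2],
    [3.1,5.5,-0.1],
    [3.7,5.1,-0.1],
    [4.2,4.7,0],
    [4.7,4.2,0],
  ],
  delta_rot=[
    [0,0,0],
    [0,0,0],
    [0,0,0],
    [0,0,0],
    [0,0,0],
  ],
  grip=[0,0,0,0,0],
)

```text
time_s: 29.72
tcp_pos: [0.5008, 0.132, 0.1041]
ee_rot: [[0.935, -0.351, 0.048], [-0.352, -0.936, 0.012], [0.041, -0.028, -0.999]]
wrist_force: [-1.5, 4.4, 8.6]
gripper_width: 0.006
gripper_force: 4.5
```

Request:
step_arm(
  linear=[
    [5.0,3.7,-0.1],
    [5.5,3.1,0],
    [5.7,2.6,0],
    [3,1,0],
    [0,0,0],
  ],
  delta_rot=[
    [0,0,0],
    [0,0,0],
    [0,0,0],
    [0,0,0],
    [0,0,0],
  ],
  grip=[0,0,0,0,0],
)

```text
time_s: 30.35
tcp_pos: [0.5142, 0.1146, 0.1043]
ee_rot: [[0.935, -0.352, 0.046], [-0.352, -0.936, 0.01], [0.04, -0.025, -0.999]]
wrist_force: [-2.6, 1.9, 9.3]
gripper_width: 0.003
gripper_force: 4.6
```

```bash
cat > ang.py <<'E'
from m import *
f=lambda p:.0905+.0407*(p[0]-.5495)+.0069*(p[1]-.1595)
def P(c,q):
    z=.0905
    for _ in range(5): p=atz(c,q,z);z=f(p)
    return p
def find(n,c,q0,lo,hi):
    C=P(c,q0);g=cv2.GaussianBlur(cv2.cvtColor(c["img"],7),(3,3),0)
    out=[]
    for a in np.arange(lo,hi,1.):
        p=C+.085*np.array([np.cos(np.radians(a)),np.sin(np.radians(a)),0]);p[2]=f(p)
        u=proj(c,p);out.append((int(g[int(round(u[1])),int(round(u[0]))]),a,u.round(1)))
    print(n,[(int(a),v) for v,a,_ in out][::3],min(out,key=lambda t:t[0]))
    v,a,u=min(out,key=lambda t:t[0]); h,st=dark(c,u,6); d=(P(c,h)-C)[:2]
    print(n,h,st,np.hypot(*d),np.degrees(np.arctan2(d[1],d[0])))
E
python3 - <<'E'
from ang import *
a,b=capture("scene"),capture("top");s=sense();print(s["wrist_force"],s["gripper_force"],s["tcp_pos"])
find("scene",a,(411.7,289.95),90,175);find("top",b,(209.44,210.77),90,175)
# reference of hole at start in top view (hole 191.0,240.3)
d=(P(b,(191.,240.29))-P(b,(209.44,210.77)))[:2];print("ref",np.hypot(*d),np.degrees(np.arctan2(d[1],d[0])))
E
```

```text
[-1.8205  1.7463  9.2845] 4.610459413379431 [0.5142 0.1146 0.1043]
scene [(90, 185), (93, 182), (96, 184), (99, 187), (102, 188), (105, 189), (108, 189), (111, 187), (114, 187), (117, 187), (120, 188), (123, 189), (126, 188), (129, 175), (132, 111), (135, 61), (138, 72), (141, 137), (144, 187), (147, 182), (150, 126), (153, 72), (156, 84), (159, 70), (162, 65), (165, 64), (168, 65), (171, 64), (174, 64)] (59, np.float64(134.0), array([452.5, 302.4]))
scene [452.1333 301.2333] [ 3  3  7  6 30] 0.08401785109481703 135.50856893513287
top [(90, 77), (93, 76), (96, 76), (99, 77), (102, 78), (105, 77), (108, 79), (111, 77), (114, 74), (117, 70), (120, 69), (123, 67), (126, 63), (129, 71), (132, 77), (135, 76), (138, 78), (141, 68), (144, 67), (147, 69), (150, 76), (153, 95), (156, 105), (159, 124), (162, 130), (165, 132), (168, 133), (171, 134), (174, 136)] (63, np.float64(126.0), array([180.6, 230.5]))
top [182.5417 229.0417] [ 3  1 10  8 24] 0.07921532753640419 125.73247255272915
ref 0.08455136695713607 150.51243545580704
```

Request:
step_arm(
  linear=[
    [4.5,1.2,-0.1],
    [4.5,1.0,-0.1],
    [4.5,0.6,0],
    [0,0,0],
  ],
  delta_rot=[
    [0,0,0],
    [0,0,0],
    [0,0,0],
    [0,0,0],
  ],
  grip=[0,0,0,0],
)

```text
time_s: 30.95
tcp_pos: [0.5253, 0.1067, 0.1046]
ee_rot: [[0.935, -0.352, 0.045], [-0.352, -0.936, 0.009], [0.039, -0.024, -0.999]]
wrist_force: [-3.0, 1.7, 9.5]
gripper_width: 0.002
gripper_force: 4.6
```

```bash
cat > chk.py <<'E'
from ang import *
a,b=capture("scene"),capture("top");s=sense();print(s["wrist_force"],s["gripper_force"],s["tcp_pos"])
find("scene",a,(411.7,289.95),135,150);find("top",b,(209.44,210.77),140,160)
print("socket expect", proj(a,[.475,.2015,.0875]),proj(b,[.475,.2015,.0875]))
E
python3 chk.py
```

```text
[-3.7744  0.6059  8.5817] 4.543554070405662 [0.5253 0.1067 0.1046]
scene [(135, 190), (138, 189), (141, 175), (144, 78), (147, 62)] (56, np.float64(148.0), array([452.4, 292.6]))
scene [450.4561 290.4035] [ 0  0 10 11 57] 0.0815377821970326 151.1300746739178
top [(140, 109), (143, 79), (146, 35), (149, 43), (152, 110), (155, 134), (158, 135)] (35, np.float64(146.0), array([188.7, 239. ]))
top [189.2917 239.    ] [ 5  4  6  5 24] 0.08420103648745346 146.85516107906952
socket expect [452.0977 290.1025] [190.733  240.2156]
```

Request:
step_arm(
  linear=[
    [2,0.2,0],
    [1.8,0.1,0],
    [0,0,0],
  ],
  delta_rot=[
    [0,0,0],
    [0,0,0],
    [0,0,0],
  ],
  grip=[0,0,0],
)

```text
time_s: 31.42
tcp_pos: [0.5283, 0.1051, 0.1047]
ee_rot: [[0.935, -0.352, 0.044], [-0.352, -0.936, 0.009], [0.038, -0.024, -0.999]]
wrist_force: [-3.6, 2.1, 9.2]
gripper_width: 0.008
gripper_force: 4.6
```

```bash
python3 chk.py
```

```text
[-2.8377  1.5091  8.7022] 4.622072644997388 [0.5283 0.1052 0.1047]
scene [(135, 188), (138, 189), (141, 189), (144, 148), (147, 78)] (57, np.float64(149.0), array([452.3, 291.9]))
scene [449.9643 289.375 ] [ 0  0  9 10 56] 0.08092213720518909 152.6700744402612
top [(140, 135), (143, 131), (146, 60), (149, 37), (152, 54), (155, 102), (158, 132)] (36, np.float64(150.0), array([190.6, 240.3]))
top [190.7083 240.    ] [ 4  4  6  5 24] 0.08432491703306846 149.82635867275968
socket expect [452.0977 290.1025] [190.733  240.2156]
```

Request:
step_arm(
  linear=[
    [0.7,0,0],
    [0,0,0],
    [0,0,-2],
    [0,0,-4],
    [0,0,-15],
    [0,0,-20],
    [0,0,-20],
    [-30,0,-20],
    [-40,0,-10],
    [-40,0,0],
  ],
  delta_rot=[
    [0,0,0],
    [0,0,0],
    [0,0,0],
    [0,0,0],
    [0,0,0],
    [0,0,0],
    [0,0,0],
    [0,0,0],
    [0,0,0],
    [0,0,0],
  ],
  grip=[0,0,0,0,0,0,0,0,0,0],
)

```text
time_s: 32.78
tcp_pos: [0.4207, 0.1425, 0.1915]
ee_rot: [[0.934, -0.353, 0.043], [-0.354, -0.935, 0.008], [0.038, -0.023, -0.999]]
wrist_force: [0.1, 0.8, -0.5]
gripper_width: 0.005
gripper_force: 0.0
```

```bash
python3 chk.py
python3 - <<'E'
from m import *
a,b=capture("scene"),capture("top")
cv2.imwrite("pics/f.png",np.hstack([cv2.resize(c,(390,390),interpolation=cv2.INTER_CUBIC) for c in(a["img"][100:345,250:495],b["img"][165:275,165:275])])[:,:,::-1])
E
```

```text
[0.5298 0.7827 0.1359] 0.0 [0.4183 0.1419 0.1907]
scene [(135, 188), (138, 189), (141, 189), (144, 167), (147, 98)] (71, np.float64(149.0), array([452.3, 291.9]))
scene [452.0667 290.6333] [ 3  3  7  6 30] 0.08485938979361765 150.827614508864
top [(140, 136), (143, 129), (146, 56), (149, 34), (152, 54), (155, 103), (158, 133)] (34, np.float64(148.0), array([189.7, 239.7]))
top [190.7083 240.    ] [ 5  5  6  5 24] 0.08432491703306846 149.82635867275968
socket expect [452.0977 290.1025] [190.733  240.2156]
```

View pics/f.png

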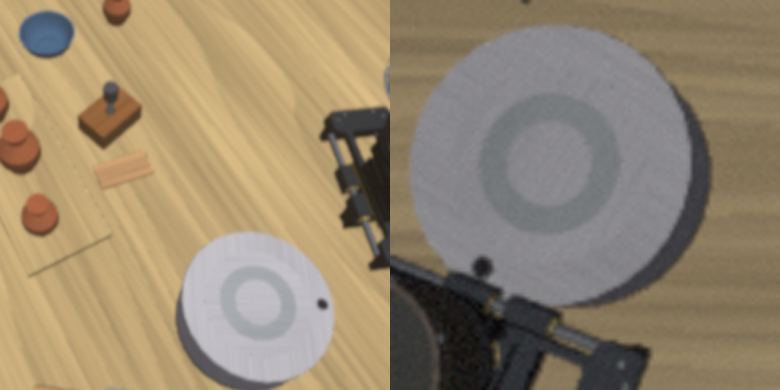

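The pin stands in the block, the bystanders are in place, and the hole is back above the socket to within about 1°. The arm is clear, so I hand in.

```bash
python3 -c "
from station import finish_job
print(finish_job())"
```

```text
the job is handed in; nothing more can be done
None
```

The lock pin stands fully home in the tool block, and the wheelhead was turned one full turn counter-clockwise, stopping with the pin hole within about 1° of its socket; pressing force read at most about 10 N, the fingers are clear, and the job is handed in at about 33 s (no verdict came back).

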